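# Load the last sample tube and swing the carrier's retaining bar into its catch

## Task

Take the long capped tube out of the two-place white stand and lower it (do not drop it) into the one empty place of the tube carrier until it stands on the bottom. Then swing the carrier's retaining bar across over the caps until it lies fully home in its catch. Leave the short tube, the tubes already in the carrier and everything else on the bench where they are.

Things in the scene. Friction and masses are not known exactly. Their poses are not given: they have to be found in the camera images.
- long_tube: the tube to load: clear tube 15 mm in diameter with a cap 18 mm in diameter; 104 mm tall in all, the cap being the top 26 mm; the foot tapers over its last 6 mm to 9 mm. 20 g. Stands in either of the stand's two places. Origin: centre of its foot, z up along the tube
- short_tube: a like tube only 76 mm tall, in the other place of the stand; to be left there. Origin: centre of its foot
- stand: fixed white plastic block 60 (x) x 130 (y) x 45 (z) mm with two square holes, 18 mm wide, at y = +35 and -35 mm, their floor 8 mm above the bench; tubes in it lift straight out, best gripped by the cap with the fingers closing along the stand's x. Origin: centre of its underside
- rack: tube carrier, fixed to the bench: grey base 75 (x) x 270 (y) x 8 mm with white wire grids, wire tops at 32 and 60 mm, forming one row of five square places, 19 mm wide inside, at x = 0, y = -68, -34, 0, 34, 68 mm. A seated tube's foot is 8 mm above the bench, its cap top 112 mm. Hinge post of the bar at y = +108 mm. Origin: centre of the underside, z up
- catch (a point): the catch at the carrier's y = -108 mm: an aluminium post with a C-shaped jaw on top, 16 mm wide, top at 132 mm, open towards the carrier's -x; the end of the closed bar lies in it. This point is the middle of the jaw, 122 mm above the bench
- floor_pad: thin black rubber disc, 16 mm across, 1 mm thick, on the floor of the carrier's one empty place: it marks where the tube's foot goes. Origin: centre of its underside, 8 mm above the bench
- bar (a joint): angle of the retaining bar, rad: 0 = over the row, home in the catch against its stop; grows as the bar swings away level, out over the carrier's -x side (pi/2 = pointing along the carrier's -x; end stop at 2.1). The hinge is stiff: it stays where it is left (under 1 N at the knob moves it)
- bar_hinge (a point): point on the bar's upright hinge axis, 122 mm above the bench. The bar is a flat steel strip 14 mm wide, 220 mm long, from 118 to 126 mm above the bench, 6 mm over the seated caps
- bar_knob (a point): centre of the black upright knob on top of the bar, 160 mm from the hinge axis: 16 mm in diameter, from 126 to 154 mm above the bench; this point is 140 mm above the bench. Can be pinched from above or pushed
- rack_tube_a: a tube just like the long tube, standing seated in one of the carrier's places; to be left there. Origin: centre of its foot, z up along the tube
- rack_tube_b: a tube just like the long tube, standing seated in one of the carrier's places; to be left there. Origin: centre of its foot, z up along the tube
- rack_tube_c: a tube just like the long tube, standing seated in one of the carrier's places; to be left there. Origin: centre of its foot, z up along the tube
- rack_tube_d: a tube just like the long tube, standing seated in one of the carrier's places; to be left there. Origin: centre of its foot, z up along the tube
- beaker: glass cup, 68 mm across, 85 mm tall, bystander; origin: centre of its underside
- bottle: white plastic bottle, 64 mm across, 160 mm tall, bystander; origin: centre of its underside
- jar: amber jar, 60 mm across, 60 mm tall, bystander; origin: centre of its underside
- marker: marker pen lying on the bench, about 133 x 13 x 13 mm along its x (from -45 to +88 mm), bystander; origin: on its underside
Things that resemble listed ones, but are neither listed nor needed, are in the scene too. What is shaped like the rack_tube_b but blue is not meant.

How it is judged:
On the way:
1. the long tube stands fully down in the carrier's empty place while the retaining bar is still open (z of long_tube in the frame of rack below 0.014 m and x of long_tube in the frame of rack between -0.008 and 0.008 m and y of long_tube in the frame of rack between -0.078 and 0.078 m and angle between long_tube's own z axis and vertical below 0.15 rad and value of joint bar above 0.6 rad), for 0.2 s.
At the end, for the whole second after the job is handed in: The long tube is released and at rest, upright (within 0.15 rad), its foot on the floor of the carrier's place (foot under 14 mm above the bench, within 8 mm of the row); the other four tubes are still seated likewise; the retaining bar lies at rest within 0.05 rad of its stop in the catch (z of each of long_tube, rack_tube_a, rack_tube_b, rack_tube_c, rack_tube_d in the frame of rack below 0.014 m and x of long_tube in the frame of rack between -0.008 and 0.008 m and y of long_tube in the frame of rack between -0.078 and 0.078 m and angle between each of long_tube, rack_tube_a, rack_tube_b, rack_tube_c, rack_tube_d's own z axis and vertical below 0.15 rad and linear speed of long_tube below 0.03 m/s and value of joint bar below 0.05 rad and velocity of joint bar between -0.05 and 0.05 rad/s and x of rack_tube_a in the frame of rack between -0.008 and 0.008 m and y of rack_tube_a in the frame of rack between -0.078 and 0.078 m and x of rack_tube_b in the frame of rack between -0.008 and 0.008 m and y of rack_tube_b in the frame of rack between -0.078 and 0.078 m and x of rack_tube_c in the frame of rack between -0.008 and 0.008 m and y of rack_tube_c in the frame of rack between -0.078 and 0.078 m and x of rack_tube_d in the frame of rack between -0.008 and 0.008 m and y of rack_tube_d in the frame of rack between -0.078 and 0.078 m); the robot touches nothing.
It fails at once if the long tube is dropped or thrown (faster than 0.6 m/s while the fingers do not hold it) (linear speed of long_tube above 0.6 m/s and contact force between the fingers and long_tube below 0.05 N).
It fails at once if the short tube or another thing on the bench is moved more than 30 mm (distance of any of short_tube, beaker, bottle, jar, marker from where it was at the start of the episode above 0.03 m).
It fails at once if a tube already in the carrier is lifted or shifted by more than 25 mm (distance of any of rack_tube_a, rack_tube_b, rack_tube_c, rack_tube_d from where it was at the start of the episode above 0.025 m).
It also fails if it takes over 58 s, if anything falls off the work surface, if the arm or the gripper's body presses on something with over 40 N, if the wrist force passes 120 N, or if a joint passes its speed limit or range.

## Robot

A 7-joint arm with a two-finger parallel gripper is mounted at the origin on the work surface. World frame = base frame: x ahead of the robot, y to its left, z up, the work surface at z = 0. Lengths are in m, angles in rad, forces in N, time in s.
With the tool pointing down it reaches from about 0.4 to 0.875 m from the base axis. Payload 6.5 kg.
Tool frame: the origin (TCP) lies between the finger pads; the fingertips stand 19 mm ahead of it and the grasp point (between the pads) is the TCP; z points along the fingers, y is the direction in which the jaws open and shut (so a half turn about z gives the same grasp; the last joint's range is limited). The gripper opens to 88 mm and grips with 3 to 60 N. Pads are 18 mm wide; open, the fingers measure 123 mm over their backs; the gripper's body (75 mm by 187 mm) begins 45 mm behind the grasp point.
Start: joints at [-1.195, 0.536, -0.004, 1.538, 0.003, 1.067, -0.071], TCP at [0.278, 0.588, 0.258] pointing down, gripper open.
Joint ranges: [-2.7, 2.7], [-0.37, 2.16], [-1.27, 1.26], [0.24, 2.4], [-1.31, 4.45], [0.19, 1.91], [-2.76, 2.76]. Speed limits (rad/s): [2.39, 2.39, 3.14, 3.14, 3.14, 3.14, 3.14].

## Interface

Orientations are given as a unit quaternion [w, x, y, z].
In Python, from workcell import sense, camera, finish_job gives the robot as it stands.
- The arm moves only by the tool servo_tool, never from a script. Its argument "plan" is a list of rows, each a list of 3 entries, a list of its own where there are three numbers: the shift along the world's x, y, z in cm, then the turn, a rotation vector about the world's x, y, z in degrees, then the closure, from -1 (fully open) to 1 (shut). In form: [[[x, y, z], [rx, ry, rz], hand], ...]. A call has 1 to 10 rows; each row is the pose to reach, as a shift and turn from the pose measured when the call began; what a row does not reach only later rows make up. A row lasts 1/12 s, in which the tool goes at most 41.7 mm and 7.16 degrees, less where a joint would pass 70% of its speed; a pose out of reach is approached as far as the arm can. A call with a gripper value outside its range is refused whole. The fingers move at their own pace and stop on an object; "force" is the grip in N (left out, the last holds). Time passes only in rows, so rows that repeat a pose let the fingers close. It gives the time, the measured TCP pose, the force and the opening at its end, in the units of the state.
- sense(): the state, without advancing time (a new reading comes with each control period).
- camera(name): name is "scene" or "top"; returns a dict with "image" (420x560x3 uint8, red, green, blue), "fx", "fy", "cx", "cy" (pixels), "pose" (4x4, takes a point from camera to world coordinates). Camera axes: x right, y up, looking along -z (the intrinsics and any distortion apply to the point x, -y, -z); pixel columns grow to the right and rows downward; lengths in m; the calibration is good to about 2 mm. A picture is of the moment at which its call begins. There is no depth.
- finish_job(): hands the job in, once; it reports no verdict.
The state is a dict: "clock": time; "joint_pos": joint angles; "joint_velocities": joint speeds; "effort": joint torques, N m; "tcp_pos": TCP position; "eef_rot": TCP orientation; "force": force on the tool from outside, world axes, zero at the start; "torque": the same for the moment, N m; "gripper_width": opening from 0.0 (shut) to 1.0 (fully open).
Only numpy, scipy, OpenCV 4.12 (cv2) and the standard library are available. Lean on these libraries where they do the work, as an engineer would, in place of code of your own. Each camera call takes 0.05 s, during which the arm holds its last target. There are 200 camera calls.

## Working session

There is one attempt and no reset: what is moved stays moved. The work goes in short steps, Python scripts to look and compute and a tool call to move; the robot and the scene stay as the last step left them, time stands still between calls to the robot, and variables do not carry over. Pictures are saved under pics/ and viewed, about 8 in all and at most 12, crops included, and the job is handed in when it is done.

Besides the shell and the picture viewer there is one more tool, called after ">>>" as name([rows], argument=value, ...), one row to a line, values as JSON. servo_tool: Moves the arm, as the interface text tells. Its arguments: {"type":"object","properties":{"plan":{"type":"array"},"force":{"type":"number"}},"required":["plan"]}

```bash
mkdir -p pics
cat > h.py <<'E'
import numpy as np,cv2
from workcell import sense,camera,finish_job
def snap(tag):
    for n in("scene","top"):
        c=camera(n); cv2.imwrite(f"pics/{n}_{tag}.png",c["image"][:,:,::-1]); 
        np.savez(f"pics/{n}_{tag}.npz",**{k:v for k,v in c.items() if k!="image"})
def cam(n,tag): return np.load(f"pics/{n}_{tag}.npz",allow_pickle=True)
def at(c,u,v,z):
    P=c["pose"]; d=P[:3,:3]@np.array([(u-c["cx"])/c["fx"],-(v-c["cy"])/c["fy"],-1.]); o=P[:3,3]
    return o+d*(z-o[2])/d[2]
def proj(c,p):
    P=c["pose"]; q=P[:3,:3].T@(np.array(p)-P[:3,3]); return c["cx"]+c["fx"]*q[0]/-q[2], c["cy"]+c["fy"]*q[1]/q[2]
def crop(n,tag,x0,y0,x1,y1,s,out):
    cv2.imwrite(f"pics/{out}.png",cv2.resize(cv2.imread(f"pics/{n}_{tag}.png")[y0:y1,x0:x1],None,fx=s,fy=s,interpolation=cv2.INTER_CUBIC))
E
python3 -c "
from h import *
snap('a'); s=sense(); print(s)
for n in('scene','top'):
    c=cam(n,'a'); print(n,{k:c[k] for k in c.files})
a=cv2.imread('pics/scene_a.png');b=cv2.imread('pics/top_a.png')
"
```

```text
{'clock': 0.1, 'joint_pos': array([-1.19522589,  0.53708263, -0.00443603,  1.53870812,  0.00262985,
        1.06727618, -0.07120087]), 'joint_velocities': array([-3.15549669e-05, -2.06348718e-03,  2.25234460e-03, -3.00835654e-03,
       -6.35867379e-04,  3.61367931e-04,  3.38698680e-04]), 'effort': array([ 2.50605262e-03, -5.72076845e+01,  9.93767716e-01, -2.52231091e+01,
       -5.62235818e-02,  1.33961279e-02,  2.99218834e-05]), 'tcp_pos': array([0.27770993, 0.58715092, 0.25695754]), 'eef_rot': array([-9.36523479e-05,  2.19052925e-01,  9.75712702e-01, -7.28441266e-04]), 'force': array([-0.32107211,  0.01166096,  0.67646114]), 'torque': array([-0.04691025,  0.0181798 , -0.01054455]), 'gripper_width': 1.001031121439943}
scene {'fx': array(434.74235234), 'fy': array(434.74235234), 'cx': array(281.8088913), 'cy': array(205.56509506), 'pose': array([[ 0.28963036, -0.6830901 ,  0.67044923,  1.26012756],
       [ 0.95697323,  0.21968717, -0.18957791, -0.18965561],
       [-0.0177903 ,  0.69650948,  0.71732701,  0.83541583],
       [ 0.        ,  0.        ,  0.        ,  1.        ]])}
top {'fx': array(500.45902375), 'fy': array(500.45902375), 'cx': array(276.15296633), 'cy': array(211.12996844), 'pose': array([[ 1.02764822e-02,  9.98756287e-01, -4.87880456e-02,
         5.25864760e-01],
       [-9.99946784e-01,  1.02199704e-02, -1.40763242e-03,
        -1.02809151e-02],
       [-9.07269346e-04,  4.87999148e-02,  9.98808162e-01,
         1.31918593e+00],
       [ 0.00000000e+00,  0.00000000e+00,  0.00000000e+00,
         1.00000000e+00]])}
```

View pics/scene_a.png

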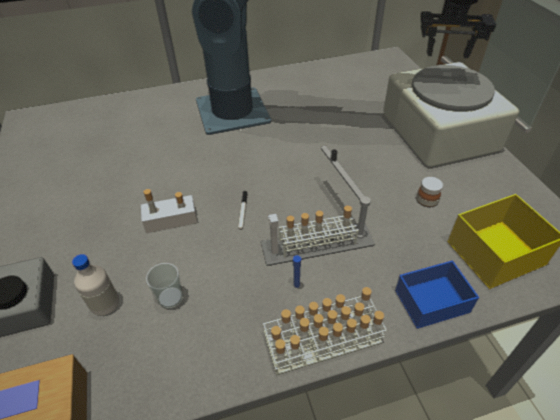

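View pics/top_a.png

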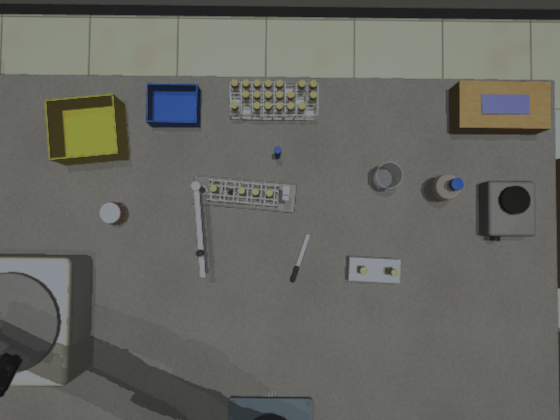

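The scene view shows the stand at (168,213) with caps at (149,195) and (180,200). The carrier is at (318,235) with four caps and one gap, its bar is open, and the knob is at (334,155). These could be mistaken for the target:
- the two stand tubes
- the four carrier tubes
- the tubes in the wire rack at (325,325)
- the blue tube at (297,270)

By the description it is the taller of the two in the stand. I'll check that in crops.

```bash
python3 -c "
from h import *
crop('top','a',180,160,310,290,6,'t1')
crop('scene','a',130,180,210,240,6,'s1'); crop('top','a',340,250,410,290,6,'t2')
a=cv2.imread('pics/s1.png');b=cv2.imread('pics/t2.png')
w=np.zeros((600,480,3),np.uint8); w[:360]=a; w[360:600,:420]=b; cv2.imwrite('pics/c1.png',w)
crop('top','a',185,165,305,285,5,'t1')
"
```

```text
(no output)
```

View pics/c1.png

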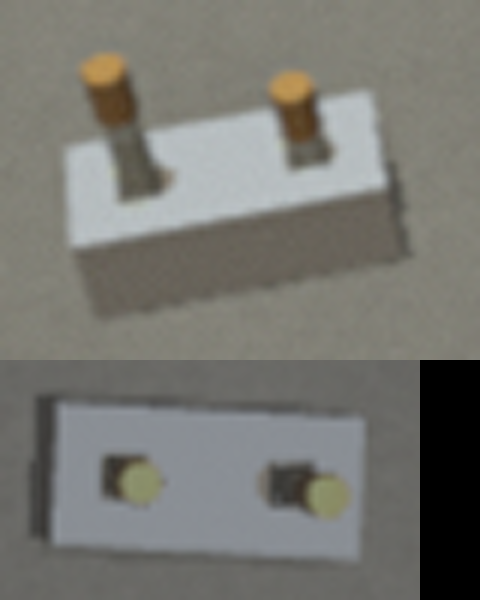

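View pics/t1.png

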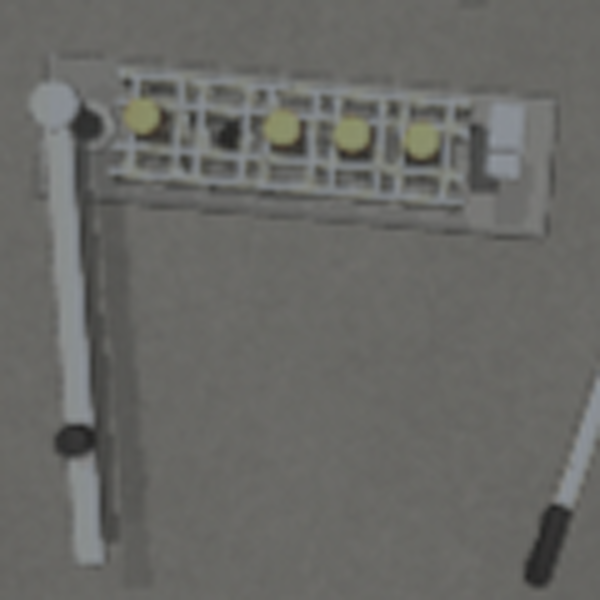

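Of the two tubes in the stand, the taller is at top-view pixel ≈(394,272); the shorter one is at (363,270). In the carrier crop, the caps are at crop pixels (145,116), (282,128), (352,135) and (422,141). The empty place with the black pad is at (229,133), which is the y=+34 place. The knob is at (75,440).

```bash
python3 -c "
from h import *
np.set_printoptions(precision=4,suppress=True)
t=cam('top','a'); s=cam('scene','a')
f=lambda p,o,k:((p[0]+.5)/k-.5+o[0],(p[1]+.5)/k-.5+o[1])
T2=lambda u,v:f((u,v-360),(340,250),6); T1=lambda u,v:f((u,v),(185,165),5); S=lambda u,v:f((u,v),(130,180),6)
print('long top',at(t,*T2(327,496),.112),'scene',at(s,*S(104,70),.112))
print('short top',at(t,*T2(140,481),.084),'scene',at(s,*S(292,87),.084))
for p in((54,404),(365,418),(359,559),(50,545)): print('stand',at(t,*T2(*p),.045))
C=np.array([at(t,*T1(*p),.112) for p in((145,116),(282,128),(352,135),(422,141))]); print(C)
y=np.array([.068,0,-.034,-.068]); A=np.c_[np.ones(4),y]
k=np.linalg.lstsq(A,C[:,:2],rcond=None)[0]; print('origin,yaxis',k, 'empty',k[0]+.034*k[1],'ang',np.degrees(np.arctan2(-k[1,0],k[1,1])))
Cs=np.array([at(s,*p,.112) for p in((347.5,210),(319,215.5),(305,217),(290.5,219.5))]); print('scene caps',Cs)
print('pad',at(t,*T1(226,132),.009))
print('hinge',at(t,*T1(54,104),.13),'knob top',at(t,*T1(75,438),.150),'scene',at(s,334,153,.154),'catch',at(t,*T1(505,140),.132))
print('others beaker',at(t,387,176,.085),'bottle',at(t,456,184,.16))
"
```

```text
long top [ 0.4409 -0.2931  0.112 ] scene [ 0.4381 -0.2948  0.112 ]
short top [ 0.4442 -0.2232  0.084 ] scene [ 0.4408 -0.2249  0.084 ]
stand [ 0.4737 -0.1935  0.045 ]
stand [ 0.4691 -0.3249  0.045 ]
stand [ 0.4098 -0.3223  0.045 ]
stand [ 0.4144 -0.192   0.045 ]
[[0.6398 0.1434 0.112 ]
 [0.6347 0.077  0.112 ]
 [0.6316 0.0431 0.112 ]
 [0.6291 0.0092 0.112 ]]
origin,yaxis [[0.6345 0.0766]
 [0.0797 0.9868]] empty [0.6372 0.1101] ang -4.618641996146355
scene caps [[0.6436 0.1406 0.112 ]
 [0.6398 0.0727 0.112 ]
 [0.6345 0.041  0.112 ]
 [0.6318 0.0075 0.112 ]]
pad [0.6415 0.1138 0.009 ]
hinge [0.6434 0.1846 0.13  ] knob top [0.4853 0.1687 0.15  ] scene [0.4897 0.1654 0.154 ] catch [ 0.6282 -0.0306  0.132 ]
others beaker [ 0.6761 -0.2822  0.085 ] bottle [ 0.6499 -0.426   0.16  ]
```

>>> servo_tool([
  [[1.4, -4, 0], [0, 0, -6.5], -1],
  [[2.8, -8, 0], [0, 0, -13], -1],
  [[4.2, -12, 0], [0, 0, -20], -1],
  [[5.6, -16, 0], [0, 0, -26], -1],
  [[7, -20, 0], [0, 0, -33], -1],
  [[8.4, -24, 0], [0, 0, -40], -0.3],
  [[9.8, -28, 0], [0, 0, -46], -0.3],
  [[11.2, -32, 0], [0, 0, -53], -0.3],
  [[12.6, -36, 0], [0, 0, -60], -0.3],
  [[14, -39, 0], [0, 0, -66.7], -0.3],
], force=12)

```text
clock: 0.93
tcp_pos: [0.4174, 0.1947, 0.2568]
eef_rot: [-0.001, 0.722, 0.692, -0.001]
force: [1.1, 0.6, 0.0]
gripper_width: 0.661
```

>>> servo_tool([
  [[1, -4, 0], [0, 0, 0], -0.3],
  [[2, -8, 0], [0, 0, 0], -0.3],
  [[2.2, -12, 0], [0, 0, 0], -0.3],
  [[2.2, -16, 0], [0, 0, 0], -0.3],
  [[2.2, -20, 0], [0, 0, 0], -0.3],
  [[2.2, -24, 0], [0, 0, 0], -0.3],
  [[2.2, -28, 0], [0, 0, 0], -0.3],
  [[2.2, -32, 0], [0, 0, 0], -0.3],
  [[2.2, -36, 0], [0, 0, 0], -0.3],
  [[2.2, -40, 0], [0, 0, 0], -0.3],
])

```text
clock: 1.77
tcp_pos: [0.4388, -0.207, 0.2568]
eef_rot: [-0.001, 0.721, 0.692, -0.001]
force: [0.6, 0.5, -1.2]
gripper_width: 0.653
```

>>> servo_tool([
  [[0, -4, 0], [0, 0, 0], -0.3],
  [[0, -8, 0], [0, 0, 0], -0.3],
  [[0, -8.9, -2], [0, 0, 0], -0.3],
  [[0, -8.9, -5], [0, 0, 0], -0.3],
  [[0, -8.9, -8], [0, 0, 0], -0.3],
  [[0, -8.9, -9.5], [0, 0, 0], -0.3],
  [[0, -8.9, -9.5], [0, 0, 0], -0.3],
  [[0, -8.9, -9.5], [0, 0, 0], -0.3],
])

```text
clock: 2.43
tcp_pos: [0.4384, -0.2959, 0.1615]
eef_rot: [-0.002, 0.721, 0.692, -0.001]
force: [-0.7, -0.1, 0.8]
gripper_width: 0.652
```

```bash
python3 -c "
from h import *
snap('b')
t=cam('top','b');s=cam('scene','b');p=sense()['tcp_pos'];print(p,proj(t,p+[0,0,-.019]),proj(s,p+[0,0,-.019]))
crop('scene','b',110,130,210,240,5,'s2')
crop('top','b',340,240,420,300,5,'t3')
a=cv2.imread('pics/s2.png');b=cv2.imread('pics/t3.png')
w=np.zeros((550,800,3),np.uint8); w[:,:400]=a[:550,50:450]; w[:300,400:]=b; cv2.imwrite('pics/c2.png',w)
"
```

```text
[ 0.43949254 -0.29652236  0.1629575 ] (np.float64(398.7432521685835), np.float64(273.8542206649091)) (np.float64(142.96738301022694), np.float64(182.0540215454428))
```

View pics/c2.png

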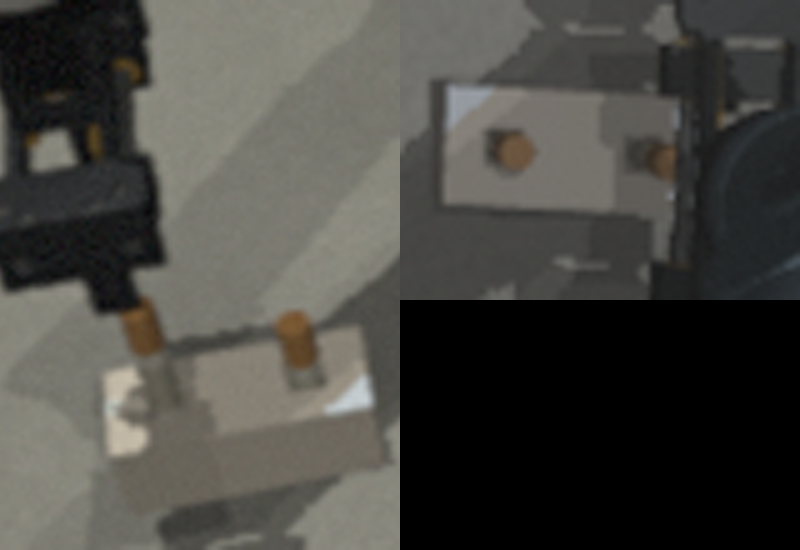

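The gripper is over the taller tube, with the near finger tip at crop (115,310) just in front of the cap at (142,325). The short tube, at (297,330), is clear. I'll go down and grip.

>>> servo_tool([
  [[0, 0.2, -1.5], [0, 0, 0], -0.3],
  [[0, 0.2, -3], [0, 0, 0], -0.3],
  [[0, 0.2, -4.5], [0, 0, 0], -0.3],
  [[0, 0.2, -6], [0, 0, 0], -0.3],
  [[0, 0.2, -6], [0, 0, 0], -0.3],
  [[0, 0.2, -6], [0, 0, 0], 0.4],
  [[0, 0.2, -6], [0, 0, 0], 0.8],
  [[0, 0.2, -6], [0, 0, 0], 1],
  [[0, 0.2, -6], [0, 0, 0], 1],
  [[0, 0.2, -6], [0, 0, 0], 1],
], force=12)

```text
clock: 3.37
tcp_pos: [0.4399, -0.2947, 0.1037]
eef_rot: [0.001, 0.721, 0.693, -0.0]
force: [-0.4, -0.4, 0.8]
gripper_width: 0.295
```

>>> servo_tool([
  [[0, 0, 0], [0, 0, 0], 1],
  [[0, 0, 0], [0, 0, 0], 1],
  [[0, 0, 0], [0, 0, 0], 1],
  [[0, 0, 0.5], [0, 0, 0], 1],
  [[0, 0, 1], [0, 0, 0], 1],
  [[0, 0, 2], [0, 0, 0], 1],
  [[0, 0, 3], [0, 0, 0], 1],
])

```text
clock: 3.95
tcp_pos: [0.4398, -0.2947, 0.1345]
eef_rot: [0.0, 0.721, 0.692, -0.0]
force: [0.1, -0.7, -1.1]
gripper_width: 0.198
```

>>> servo_tool([
  [[0, 0, 3], [0, 0, 0], 1],
  [[0, 0, 6], [0, 0, 0], 1],
  [[0, 0, 9], [0, 0, 0], 1],
  [[0, 0, 11.5], [0, 0, 0], 1],
  [[1.5, 3, 11.5], [0, 0, -0.5], 1],
  [[3, 6, 11.5], [0, 0, -1], 1],
  [[4.5, 9, 11.5], [0, 0, -1.5], 1],
  [[6, 12, 11.5], [0, 0, -2.2], 1],
  [[7.5, 15, 11.5], [0, 0, -2.2], 1],
  [[9, 18, 11.5], [0, 0, -2.2], 1],
])

```text
clock: 4.78
tcp_pos: [0.5302, -0.1132, 0.2507]
eef_rot: [0.001, 0.735, 0.678, 0.0]
force: [0.7, 0.3, -0.4]
gripper_width: 0.2
```

>>> servo_tool([
  [[1.5, 3, 0], [0, 0, 0], 1],
  [[3, 6, 0], [0, 0, 0], 1],
  [[4.5, 9, 0], [0, 0, 0], 1],
  [[6, 12, 0], [0, 0, 0], 1],
  [[7.5, 15, 0], [0, 0, 0], 1],
  [[9, 18, 0], [0, 0, 0], 1],
  [[10, 20, 0], [0, 0, 0], 1],
  [[10.9, 22.4, 0], [0, 0, 0], 1],
  [[10.9, 22.4, 0], [0, 0, 0], 1],
  [[10.9, 22.4, 0], [0, 0, 0], 1],
])

```text
clock: 5.62
tcp_pos: [0.6393, 0.1125, 0.2512]
eef_rot: [0.001, 0.734, 0.679, 0.0]
force: [-0.1, -0.7, -1.1]
gripper_width: 0.201
```

>>> servo_tool([
  [[0, -0.3, -2], [0, 0, 0], 1],
  [[0, -0.3, -4], [0, 0, 0], 1],
  [[0, -0.3, -6], [0, 0, 0], 1],
  [[0, -0.3, -8], [0, 0, 0], 1],
  [[0, -0.3, -8], [0, 0, 0], 1],
  [[0, -0.3, -8], [0, 0, 0], 1],
])

```text
clock: 6.12
tcp_pos: [0.6386, 0.108, 0.1714]
eef_rot: [0.001, 0.734, 0.679, -0.001]
force: [-0.1, 0.4, 0.1]
gripper_width: 0.196
```

```bash
python3 -c "
from h import *
snap('d')
t=cam('top','d');s=cam('scene','d');p=sense()['tcp_pos'];print(p)
f=p-[0,0,.0957]; print('foot expected',proj(s,f),'body at z=.15',proj(s,[p[0],p[1],.14]), 'place centre @60mm',proj(s,[.639,.109,.06]))
crop('scene','d',260,170,390,270,6,'s3')
"
```

```text
[0.64006914 0.10866256 0.17301493]
foot expected (np.float64(332.88786117924167), np.float64(222.22266643167688)) body at z=.15 (np.float64(334.75374390602894), np.float64(203.4481677020643)) place centre @60mm (np.float64(332.3684462836128), np.float64(226.7630921949213))
```

View pics/s3.png

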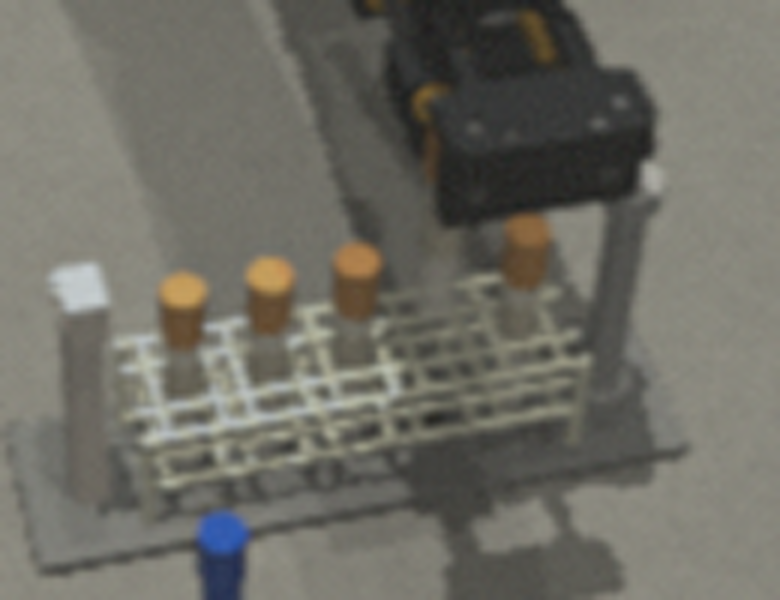

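The hanging tube's foot is at crop (437,310), i.e. pixel (332.8,221.7), right where predicted. The empty opening, interpolated between its neighbours, is centred below it at ≈(437,340). I'll lower slowly and watch the force.

>>> servo_tool([
  [[0, 0, -0.7], [0, 0, 0], 1],
  [[0, 0, -1.4], [0, 0, 0], 1],
  [[0, 0, -2.1], [0, 0, 0], 1],
  [[0, 0, -2.8], [0, 0, 0], 1],
  [[0, 0, -3.2], [0, 0, 0], 1],
  [[0, 0, -3.2], [0, 0, 0], 1],
])

```text
clock: 6.72
tcp_pos: [0.6391, 0.1086, 0.1395]
eef_rot: [0.001, 0.734, 0.679, -0.0]
force: [-0.1, -0.2, -1.2]
gripper_width: 0.205
```

>>> servo_tool([
  [[0, 0, -0.5], [0, 0, 0], 1],
  [[0, 0, -1], [0, 0, 0], 1],
  [[0, 0, -1.5], [0, 0, 0], 1],
  [[0, 0, -2], [0, 0, 0], 1],
  [[0, 0, -2.5], [0, 0, 0], 1],
  [[0, 0, -3], [0, 0, 0], 1],
  [[0, 0, -3.3], [0, 0, 0], 1],
  [[0, 0, -3.3], [0, 0, 0], 1],
])

```text
clock: 7.38
tcp_pos: [0.6388, 0.1086, 0.1056]
eef_rot: [0.001, 0.734, 0.679, -0.0]
force: [0.6, 0.2, -0.9]
gripper_width: 0.201
```

>>> servo_tool([
  [[0, 0, -0.1], [0, 0, 0], 1],
  [[0, 0, -0.2], [0, 0, 0], 1],
  [[0, 0, -0.3], [0, 0, 0], 1],
  [[0, 0, -0.3], [0, 0, 0], 1],
])

```text
clock: 7.72
tcp_pos: [0.6395, 0.1085, 0.104]
eef_rot: [0.001, 0.734, 0.679, 0.0]
force: [-2.9, 0.5, 7.0]
gripper_width: 0.201
```

```bash
python3 -c "
from h import *
snap('e');crop('scene','e',260,170,390,270,6,'s4');s=sense();print(s['tcp_pos'],s['force'])"
```

```text
[0.63944939 0.10860305 0.10402452] [-3.03976281 -0.27415365  8.64426708]
```

View pics/s4.png

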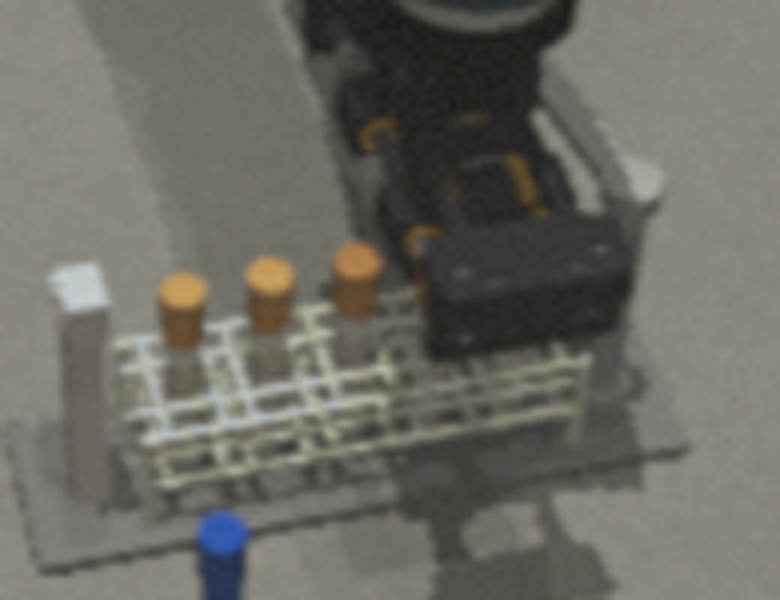

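The gripper holds the tube at seated depth with 8 N from the floor, and the neighbours are undisturbed. Releasing and rising now.

>>> servo_tool([
  [[0, 0, 0.1], [0, 0, 0], 0.6],
  [[0, 0, 0.1], [0, 0, 0], 0.3],
  [[0, 0, 0.1], [0, 0, 0], 0.2],
  [[0, 0, 0.1], [0, 0, 0], 0.2],
  [[0, 0, 1], [0, 0, 0], 0.2],
  [[0, 0, 2.5], [0, 0, 0], 0.2],
  [[0, 0, 5], [0, 0, 0], 0.2],
  [[0, 0, 8], [0, 0, 0], 0.2],
  [[0, 0, 11], [0, 0, 0], 0.2],
  [[0, 0, 14], [0, 0, 0], 0.2],
])

```text
clock: 8.65
tcp_pos: [0.6396, 0.1083, 0.247]
eef_rot: [0.001, 0.734, 0.679, 0.001]
force: [0.2, 0.5, 0.8]
gripper_width: 0.397
```

>>> servo_tool([
  [[-4, 0, 0.5], [0, 0, 0], 0.2],
  [[-8, 0, 0.5], [0, 0, 0], 0.2],
  [[-11, 0, 0.5], [0, 0, 0], 0.2],
  [[-15, 2, 0.5], [0, 0, 0], 0.2],
  [[-18, 2, 0.5], [0, 0, 0], 0.2],
  [[-18, 2, 0.5], [0, 0, 0], 0.2],
])

```text
clock: 9.15
tcp_pos: [0.4536, 0.1289, 0.2522]
eef_rot: [-0.001, 0.733, 0.68, -0.001]
force: [1.3, 0.6, 0.3]
gripper_width: 0.398
```

```bash
python3 -c "
from h import *
snap('f');crop('scene','f',260,170,390,270,5,'s5');crop('top','f',185,165,305,285,5,'t5');s=sense();print(s['tcp_pos'],s['force'])"
```

```text
[0.45923649 0.12870249 0.25335325] [ 0.84665205 -0.07399179  0.44911395]
```

View pics/s5.png

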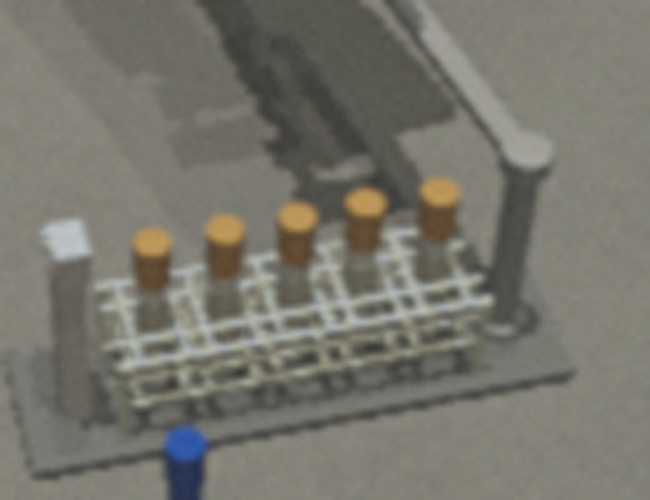

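All five caps now stand in an even row at equal height, running from crop (151,243) to (440,192). The loaded one is at (366,203). Next is the bar: I'll go to the knob and turn the jaws tangential to its arc.

>>> servo_tool([
  [[0.5, 1, 0], [0, 0, -7], 0],
  [[1, 2, 0], [0, 0, -14], -0.2],
  [[2, 3, 0], [0, 0, -21], -0.2],
  [[2.8, 3.9, 0], [0, 0, -28], -0.2],
  [[2.8, 3.9, 0], [0, 0, -35], -0.2],
  [[2.8, 3.9, 0], [0, 0, -42], -0.2],
  [[2.8, 3.9, 0], [0, 0, -49], -0.2],
  [[2.8, 3.9, 0], [0, 0, -56], -0.2],
  [[2.8, 3.9, 0], [0, 0, -63], -0.2],
  [[2.8, 3.9, 0], [0, 0, -70], -0.2],
], force=5)

```text
clock: 10.08
tcp_pos: [0.4892, 0.1674, 0.2544]
eef_rot: [0.002, 0.991, 0.132, 0.002]
force: [0.9, -0.1, 0.5]
gripper_width: 0.602
```

>>> servo_tool([
  [[0, 0, 0], [0, 0, -7], -0.2],
  [[0, 0, -2], [0, 0, -10], -0.2],
  [[0, 0, -4], [0, 0, -10], -0.2],
  [[0, 0, -6], [0, 0, -10], -0.2],
  [[0, 0, -6], [0, 0, -10], -0.2],
])

```text
clock: 10.5
tcp_pos: [0.4889, 0.1668, 0.1923]
eef_rot: [0.004, 0.999, 0.045, 0.001]
force: [-0.3, 0.8, 1.3]
gripper_width: 0.598
```

```bash
python3 -c "
from h import *
snap('g');crop('scene','g',280,100,410,200,6,'s6');s=sense();p=s['tcp_pos'];print(p,s['force'],s['eef_rot'],s['joint_pos'])
c=cam('scene','g');print(proj(c,p+[0,0,-.019]),proj(c,[.4875,.167,.154]))"
```

```text
[0.49034393 0.16695819 0.19498951] [-0.33996351 -0.29946867  0.7506435 ] [0.00274357 0.99899429 0.04468934 0.00239825] [-1.02767323  0.50464823  0.79517327  1.9768032  -0.46863996  0.84917005
 -1.45877749]
(np.float64(335.3112476282018), np.float64(145.96170584797315)) (np.float64(334.2716227389148), np.float64(152.35046320721392))
```

View pics/s6.png

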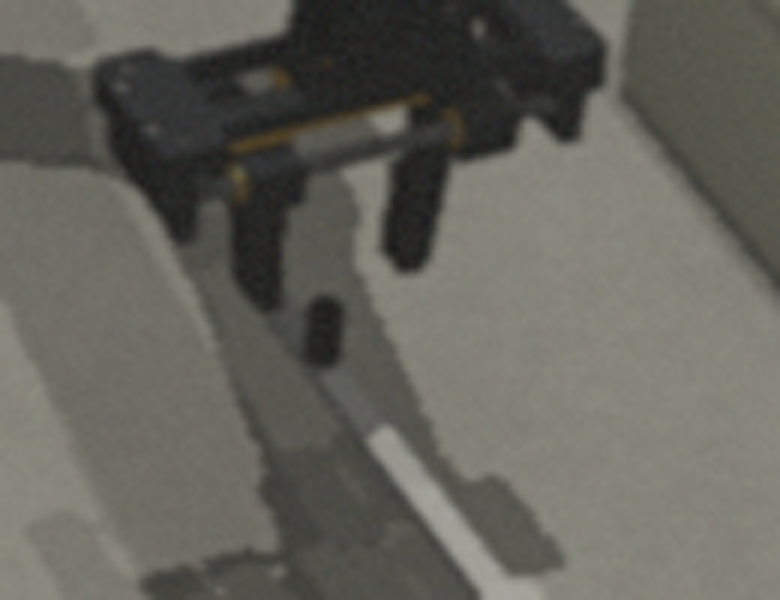

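The fingers straddle the knob: their tips are at crop (262,300) and (405,265), with the knob top between them at (325,303). Now down and pinch.

>>> servo_tool([
  [[-0.1, 0, -1.5], [0, 0, 0], -0.2],
  [[-0.1, 0, -3], [0, 0, 0], -0.2],
  [[-0.1, 0, -4.3], [0, 0, 0], -0.2],
  [[-0.1, 0, -4.3], [0, 0, 0], 0.3],
  [[-0.1, 0, -4.3], [0, 0, 0], 0.7],
  [[-0.1, 0, -4.3], [0, 0, 0], 1],
  [[-0.1, 0, -4.3], [0, 0, 0], 1],
  [[-0.1, 0, -4.3], [0, 0, 0], 1],
  [[-0.1, 0, -4.3], [0, 0, 0], 1],
])

```text
clock: 11.35
tcp_pos: [0.4897, 0.1673, 0.1526]
eef_rot: [0.002, 0.999, 0.045, 0.003]
force: [0.4, 1.0, 1.9]
gripper_width: 0.181
```

```bash
python3 -c "
from h import *
np.set_printoptions(precision=2,suppress=True)
s=sense();p=s['tcp_pos'];print(p,s['force'],s['gripper_width'])
H=np.array([.645,.183]);y=np.array([.080,.997]);x=np.array([.997,-.080])
k=lambda t:H+.16*(np.cos(t)*-y+np.sin(t)*-x)
d=p[:2]-H; t0=np.arctan2(d@-x,d@-y);print(t0,np.hypot(*d))
for t in np.arange(t0,-.03,-.08): print(round(np.degrees(t0-t),1),(k(t)-k(t0))*100)
print(np.degrees(t0),(k(0)-k(t0))*100)
"
```

```text
[0.49 0.17 0.15] [0.42 0.97 1.94] 0.18118671282778168
1.3896830001123124 0.1561072256180729
0.0 [0. 0.]
4.6 [ 0.18 -1.27]
9.2 [ 0.46 -2.52]
13.8 [ 0.84 -3.74]
18.3 [ 1.32 -4.93]
22.9 [ 1.89 -6.07]
27.5 [ 2.54 -7.17]
32.1 [ 3.29 -8.21]
36.7 [ 4.12 -9.19]
41.3 [  5.02 -10.1 ]
45.8 [  5.99 -10.93]
50.4 [  7.02 -11.69]
55.0 [  8.11 -12.35]
59.6 [  9.25 -12.93]
64.2 [ 10.44 -13.42]
68.8 [ 11.66 -13.81]
73.3 [ 12.9 -14.1]
77.9 [ 14.17 -14.29]
79.6229707675138 [ 14.64 -14.34]
```

>>> servo_tool([
  [[0.18, -1.27, 0], [0, 0, 4.6], 1],
  [[0.46, -2.52, 0], [0, 0, 9.2], 1],
  [[0.84, -3.74, 0], [0, 0, 13.8], 1],
  [[1.32, -4.93, 0], [0, 0, 18.3], 1],
  [[1.89, -6.07, 0], [0, 0, 22.9], 1],
  [[2.54, -7.17, 0], [0, 0, 27.5], 1],
  [[3.29, -8.21, 0], [0, 0, 32.1], 1],
  [[4.12, -9.19, 0], [0, 0, 36.7], 1],
  [[5.02, -10.1, 0], [0, 0, 41.3], 1],
  [[5.02, -10.1, 0], [0, 0, 41.3], 1],
])

```text
clock: 12.18
tcp_pos: [0.5425, 0.0656, 0.1532]
eef_rot: [0.002, 0.918, 0.395, 0.006]
force: [2.3, 3.2, -1.7]
gripper_width: 0.183
```

>>> servo_tool([
  [[0.9, -0.83, 0], [0, 0, 4.5], 1],
  [[1.9, -1.6, 0], [0, 0, 9], 1],
  [[3, -2.25, 0], [0, 0, 13.7], 1],
  [[4.1, -2.83, 0], [0, 0, 18.3], 1],
  [[5.3, -3.3, 0], [0, 0, 22.9], 1],
  [[6.5, -3.7, 0], [0, 0, 27.5], 1],
  [[7.7, -4, 0], [0, 0, 32], 1],
  [[8.5, -4.15, 0], [0, 0, 35], 1],
  [[8.5, -4.15, 0], [0, 0, 35], 1],
])

```text
clock: 12.93
tcp_pos: [0.6293, 0.0269, 0.1534]
eef_rot: [-0.001, 0.756, 0.655, 0.008]
force: [1.2, 5.9, 1.2]
gripper_width: 0.182
```

>>> servo_tool([
  [[0.3, 0, 0], [0, 0, 1.5], 1],
  [[0.6, 0, 0], [0, 0, 3], 1],
  [[0.8, 0, 0], [0, 0, 3], 1],
  [[0.8, 0, 0], [0, 0, 3], 1],
])

```text
clock: 13.27
tcp_pos: [0.6346, 0.027, 0.1531]
eef_rot: [-0.003, 0.738, 0.675, 0.005]
force: [-9.8, 0.5, 8.5]
gripper_width: 0.274
```

>>> servo_tool([
  [[0, 0, 0], [0, 0, 0], 1],
  [[0.1, 0, 0], [0, 0, 0], 1],
  [[0.3, 0, 0], [0, 0, 0], 1],
  [[0.3, 0, 0], [0, 0, 0], 1],
], force=25)

```text
clock: 13.6
tcp_pos: [0.6309, 0.0273, 0.1527]
eef_rot: [-0.009, 0.738, 0.675, -0.0]
force: [-22.8, 2.1, 19.1]
gripper_width: 0.171
```

>>> servo_tool([
  [[-0.3, 0, 0], [0, 0, 0], 0.5],
  [[-0.3, 0, 0], [0, 0, 0], 0],
  [[-0.3, 0, 0], [0, 0, 0], -0.2],
  [[-0.3, 0, 0], [0, 0, 0], -0.2],
  [[-0.3, 0, 2], [0, 0, 0], -0.2],
  [[-0.3, 0, 5], [0, 0, 0], -0.2],
  [[-0.3, 0, 8], [0, 0, 0], -0.2],
  [[-4, 0, 11], [0, 0, 0], -0.2],
  [[-8, 0, 12], [0, 0, 0], -0.2],
  [[-12, 0, 12], [0, 0, 0], -0.2],
])

```text
clock: 14.43
tcp_pos: [0.5155, 0.0269, 0.2752]
eef_rot: [-0.007, 0.738, 0.675, 0.002]
force: [-1.1, 0.4, 0.2]
gripper_width: 0.598
```

>>> servo_tool([
  [[-4, 0, 2], [0, 0, 0], -0.2],
  [[-8, 0, 4], [0, 0, 0], -0.2],
  [[-8, 0, 4], [0, 0, 0], -0.2],
  [[-8, 0, 4], [0, 0, 0], -0.2],
])

```text
clock: 14.77
tcp_pos: [0.4351, 0.027, 0.3168]
eef_rot: [-0.007, 0.738, 0.675, 0.004]
force: [-0.1, 0.4, -0.7]
gripper_width: 0.599
```

```bash
python3 -c "
from h import *
snap('h');crop('top','h',185,165,305,225,6,'t6');crop('scene','h',260,170,390,270,6,'s7')
a=cv2.resize(cv2.imread('pics/t6.png'),(600,300));b=cv2.resize(cv2.imread('pics/s7.png'),(390,300))
w=np.zeros((600,600,3),np.uint8);w[:300]=a;w[300:,:390]=b;cv2.imwrite('pics/c3.png',w);print(sense()['tcp_pos'],sense()['force'])"
```

```text
[0.43664499 0.02712082 0.31547068] [ 0.44832794 -0.41991177  0.16975829]
```

View pics/c3.png

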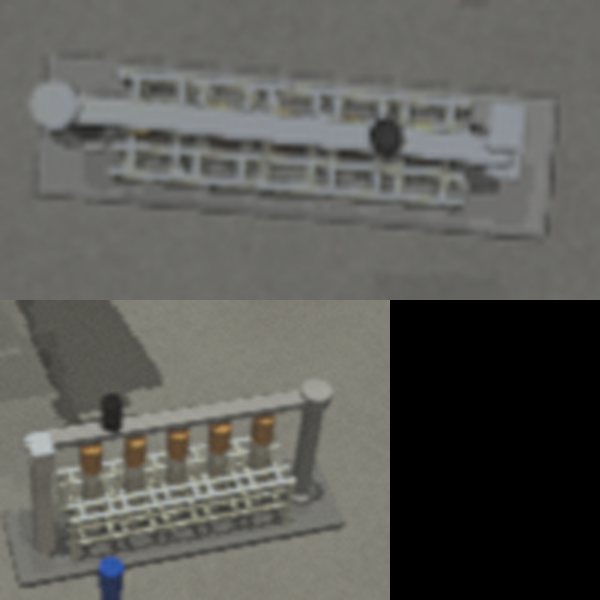

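The bar lies over all five caps with its end in the catch, and the knob is at crop (386,137). I'll measure its angle against the base edges to confirm it is home.

```bash
python3 -c "
from h import *
t=cam('top','h');f=lambda u,v,z:at(t,(u+.5)/5-.5+185,(v+.5)/5-.5+165,z)[:2]
ang=lambda a,b:np.arctan2(b[0]-a[0],a[1]-b[1])
print('base',ang(f(55,57,.008),f(555,98,.008)),ang(f(40,197,.008),f(543,236,.008)))
g=cv2.cvtColor(cv2.imread('pics/t6.png'),cv2.COLOR_BGR2GRAY); g=cv2.resize(g,(600,300)).astype(float)
pts=[]
for u in list(range(90,360,6))+list(range(415,480,6)):
    y0=int(104+(u-54)*.1); r=np.arange(y0-22,y0+26); w=np.clip(g[r,u]-130,0,None)
    # widest bright run
    m=g[r,u]>g[r,u].max()-25; idx=np.flatnonzero(m); runs=np.split(idx,np.flatnonzero(np.diff(idx)>1)+1); b=max(runs,key=len)
    if len(b)>6: pts.append((u,r[b].mean()))
k=np.polyfit(*np.array(pts).T,1); res=np.polyval(k,np.array(pts)[:,0])-np.array(pts)[:,1]
print(k,len(pts),res.std()); print('bar',ang(f(90,np.polyval(k,90),.126),f(480,np.polyval(k,480),.126)))
H=f(54,104,.132);print('hinge->knob',ang(H,f(386,135,.154)))
"
```

```text
base -0.07196078756918212 -0.06724536230768392
[9.76819584e-02 9.86161437e+01] 56 1.9600864314560604
bar -0.08745709792405808
hinge->knob -0.09487599801417151
```

The bar reads 0.01–0.02 rad off the row, which is inside tolerance, but my backing off while opening may have pulled it slightly. I'll give it one confirming push with closed fingers.

>>> servo_tool([
  [[3.5, 0, 0], [0, 0, 0], 0.5],
  [[7, 0, 0], [0, 0, 0], 1],
  [[10.5, 0, -2], [0, 0, 0], 1],
  [[13.5, 0, -5], [0, 0, 0], 1],
  [[14, 0, -8], [0, 0, 0], 1],
  [[14, 0, -11], [0, 0, 0], 1],
  [[14, 0, -14], [0, 0, 0], 1],
  [[14, 0, -16.1], [0, 0, 0], 1],
  [[14, 0, -16.1], [0, 0, 0], 1],
  [[14, 0, -16.1], [0, 0, 0], 1],
])

```text
clock: 15.7
tcp_pos: [0.5766, 0.0265, 0.1525]
eef_rot: [-0.007, 0.738, 0.675, 0.002]
force: [0.4, -0.8, 0.3]
gripper_width: 0.003
```

>>> servo_tool([
  [[0.6, 0, 0], [0, 0, 0], 1],
  [[1.2, 0, 0], [0, 0, 0], 1],
  [[1.8, 0, 0], [0, 0, 0], 1],
  [[2.2, 0, 0], [0, 0, 0], 1],
  [[2.5, 0, 0], [0, 0, 0], 1],
  [[2.5, 0, 0], [0, 0, 0], 1],
])

```text
clock: 16.2
tcp_pos: [0.6026, 0.0267, 0.153]
eef_rot: [-0.007, 0.738, 0.675, 0.002]
force: [0.2, 0.1, 0.0]
gripper_width: 0.005
```

>>> servo_tool([
  [[0.3, 0, 0], [0, 0, 0], 1],
  [[0.6, 0, 0], [0, 0, 0], 1],
  [[0.9, 0, 0], [0, 0, 0], 1],
  [[0.9, 0, 0], [0, 0, 0], 1],
])

```text
clock: 16.53
tcp_pos: [0.6078, 0.0264, 0.1528]
eef_rot: [-0.01, 0.738, 0.675, -0.001]
force: [-13.7, -0.3, 12.4]
gripper_width: 0.009
```

It stops hard with 13.7 N, so the bar is against its stop. Backing straight off and up.

>>> servo_tool([
  [[-1, 0, 0], [0, 0, 0], 1],
  [[-3, 0, 0], [0, 0, 0], 1],
  [[-4, 0, 3], [0, 0, 0], 1],
  [[-6, 0, 6], [0, 0, 0], 1],
  [[-9, 0, 9], [0, 0, 0], 1],
  [[-12, 0, 12], [0, 0, 0], 1],
  [[-15, 0, 15], [0, 0, 0], 1],
  [[-18, 0, 16], [0, 0, 0], 1],
  [[-18, 0, 16], [0, 0, 0], 1],
  [[-18, 0, 16], [0, 0, 0], 1],
])

```text
clock: 17.37
tcp_pos: [0.4275, 0.0267, 0.3139]
eef_rot: [-0.01, 0.738, 0.675, 0.0]
force: [0.0, 0.1, 0.4]
gripper_width: 0.005
```

```bash
python3 -c "
from h import *
snap('i');crop('top','i',185,165,305,225,6,'t7');crop('scene','i',260,170,390,270,6,'s8')
a=cv2.resize(cv2.imread('pics/t7.png'),(600,300));b=cv2.resize(cv2.imread('pics/scene_i.png'),(600,450))[150:450]
cv2.imwrite('pics/c4.png',np.vstack([a,b]));print(sense()['tcp_pos'],sense()['force'])"
```

```text
[0.42844518 0.02662029 0.31272426] [ 1.23827184 -0.62111898 -0.77446599]
```

View pics/c4.png

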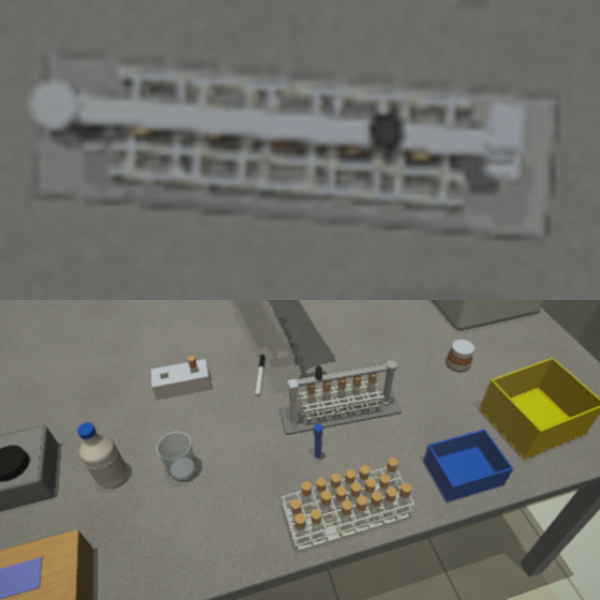

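The knob moved from crop row 137 to 131, and the bar is now parallel to the row with its end inside the catch. Five caps sit under it, the short tube is still in the stand, and the bystanders are in place.

```bash
python3 -c "
from h import *
print(finish_job())"
```

```text
the job is handed in; nothing more can be done
None
```

I moved the long tube from the stand into the carrier's empty place (y = +34 mm) and set it down gently, with about 8 N from the floor at seated height. I then released it with the bar still open. I handed the job in at about 17 s of the 58 s allowed, and no verdict was reported.

- **Bar:** I swung it shut by pinching the knob. After I let go, it measured about 0.01–0.02 rad off the row. I think I pulled it back slightly while opening the fingers, so I pushed it again with closed fingers until it stopped hard at about 14 N.
- **Last picture:** It shows the bar parallel to the row with its end in the catch and five caps under it. The short tube is still in the stand, the other things are where they were, and the arm is clear. I judged the bar's final angle by eye and did not measure it again after the second push.
- **Disagreement:** The two cameras differed by about 2–5 mm on positions. I used the average, and both the tube and the knob fitted without trouble.

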